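# Open the tea cabinet's drop-front onto its pull-out supports

### The job

Open up the little wooden tea cabinet as a serving shelf. First, while its flap is still up, pull the two slide-out supports below it, left and right, fully out (each has a knob). Then swing the flap (knob on its free edge) forward and down until it lies level on both supports, and let go.

Things in the scene. Friction and masses are not known exactly. Their poses are not given: they have to be found in the camera images.
- cabinet: Slant-front wooden tea cabinet, fixed, 250 wide, 130 deep, 166 mm high. Origin: on the worktop under the middle of the flap's hinge line, at the foot of the front. x axis points level to its back (front faces -x), y to its left seen from the robot, z up. Hinge axis along y at x = 0, 80 mm up.
- support_left_knob (a point): Centre of the steel ball knob (24 mm) 30 mm before the end of the left support, a wooden bar 18 x 22 mm under the flap; cabinet y = +100 mm, 63 mm above the worktop. Slides along cabinet -x: home the knob is at x = -50 mm, fully out (stop) at -130 mm; starts up to 20 mm out. Drag about 2 N; stays where left.
- support_right_knob (a point): The same for the right support, cabinet y = -100 mm: ball knob 24 mm, 63 mm above the worktop, x = -50 mm home, -130 mm fully out.
- flap_knob (a point): Centre of the steel ball knob (28 mm) in the flap's plane, 140 mm from the hinge, 30 mm past the edge. Flap 222 x 110 x 12 mm. Shut, leans back 30 deg (knob at cabinet x +70, 201 mm up); swings 120 deg forward to level (x -140, 80 mm up) onto the supports. Damped hinge: let go within 10 deg of upright it stays, farther on it sinks in about 2 s, or falls shut; unsupported it sags 23 deg. 1 to 3 N.

How it is judged (in metres and radians):
On the way:
1. both supports are out to within 15 mm of their stops while the flap is still up (its knob more than 60 mm above the hinge) (x of each of support_left_knob, support_right_knob in the frame of cabinet below -0.115 m and height (world z) of flap_knob above 0.14 m), for 0.2 s.
At the end, for the whole second after the job is handed in: Both supports stand out to within 15 mm of their stops and the flap lies level on them, its knob within 12 mm of the hinge's height (5 degrees) (x of each of support_left_knob, support_right_knob in the frame of cabinet below -0.115 m and x of flap_knob in the frame of cabinet below -0.13 m and height (world z) of flap_knob between 0.068 and 0.092 m); the robot touches nothing.
It fails at once if the flap is lowered (knob less than 40 mm above the hinge) while a support is not yet out to within 20 mm of its stop (height (world z) of flap_knob below 0.12 m and x of any of support_left_knob, support_right_knob in the frame of cabinet above -0.11 m).
It also fails if it takes over 64 s, if anything falls off the work surface, if the arm or the gripper's body presses on something with over 40 N, if the wrist force passes 120 N, or if a joint passes its speed limit or range.

### The arm

A 6-joint arm with a two-finger parallel gripper is mounted at the origin on a cart in front of the work surface, level with it; the furniture and walls round the work are solid. World frame = base frame: x ahead of the robot, y to its left, z up, the work surface at z = 0. Lengths are in mm, angles in rad, forces in N, time in s.
With the tool pointing down it reaches from about 350 to 875 mm from the base axis. Payload 4.2 kg.
Tool frame: the origin (TCP) lies midway between the tips of the shut fingers; the grasp point (between the pads) lies 19 mm behind it (arm.tcp_to_grasp is the distance from the TCP to the grasp point, in mm); z points along the fingers, y is the line along which they close (so a half turn about z gives the same grasp; the last joint's range is limited). The gripper opens to 85 mm and grips with 20 to 120 N. Pads are 22 mm wide; open, the fingers measure 114 mm over their backs; the gripper's body (76 mm by 85 mm) begins 54 mm behind the grasp point. The pads swing forward as they close: fully open they stand 13 mm farther back than shut.
Start: joints at [1.42, 0.385, 0.008, 0, -1.194, -0.259], TCP at [248.983, 573.242, 231.312] pointing down, gripper open.
Joint ranges: [-3.14, 3.14], [-1.21, 2.06], [-1.07, 1.41], [-3.16, 2.05], [-2.99, -0.16], [-3.1, 3.1]. Speed limits (rad/s): [2.79, 2.79, 3.14, 3.14, 3.14, 3.14].

### API

Orientations are given as a unit quaternion [x, y, z, w].
In Python, from bench import arm, imaging, job, models gives the robot as it stands.
- The arm moves only by the tool arm_command, never from a script. Its argument "rows" is a list of rows, each an object with "grip": the opening, from 0 (shut) to 1 (fully open); "linear": the shift along the tool's x, y, z in mm, a list of three; "rot": the turn, a rotation vector about the tool's x, y, z in rad, a list of three. In form: [{"grip": grip, "linear": [tx, ty, tz], "rot": [rx, ry, rz]}, ...]. A call has 1 to 10 rows; each row is the pose to reach, as a shift and turn from the pose commanded when the call began, along the tool's axes at that moment; what a row does not reach only later rows make up. A row lasts 1/8 s, in which the tool goes at most 62.5 mm and 10.7 degrees, less where a joint would pass 70% of its speed; a pose out of reach is approached as far as the arm can. A call with a gripper value outside its range is refused whole. The fingers move at their own pace and stop on an object; the grip force is fixed at half the most. Time passes only in rows, so rows that repeat a pose let the fingers close. It gives the time, the measured TCP pose, the force, the opening and the grip force at its end, in the units of the state.
- arm.read_state(): the state, without advancing time (a new reading comes with each control period).
- imaging.get_image(name): name is "scene" or "side" or "wrist"; returns a dict with "frame" (480x640x3 uint8, red, green, blue), "fx", "fy", "cx", "cy" (pixels), "extrinsics" (4x4, takes a point from world to camera coordinates); the wrist camera has in their place "T_tool_cam" (4x4, takes a point from camera to tool coordinates, whose origin is the TCP and whose axes are the flange's). Camera axes: x right, y down, z forward; pixel columns grow to the right and rows downward; lengths in mm; the calibration is good to about 2 mm. A picture is of the moment at which its call begins: read the wrist's pose just before it. There is no depth.
- job.job_done(): hands the job in; it is judged then, once.
Trained networks look in a picture, given as the dict that the camera call returned (one of the last four; its "shot" number tells which), for a name from the list of things; names that differ only in an ending like _2 or _b are one class to them, and where a whole thing is asked for, a point or a joint stands for the part that bears it (a point fixed in the world has none). Each returns a list of dicts, best first, with "score" (0 to 1); they miss things now and then, are a little off and sometimes report something else, mostly with a low value. They report only what shows in the picture. A call takes as long as a camera call.
- models.spot_in(picture, query): "rect" ([left, top, right, bottom] in pixels, round what is visible of it).
- models.tip_of(picture, query): "pixel" ([column, row] in pixels: a listed point, or the origin of a listed thing).
The state is a dict: "clock": time; "joints": joint angles; "joint_vel": joint speeds; "joint_efforts": joint torques, N m; "position": TCP position; "ee_rot": TCP orientation; "contact_force": force on the tool from outside, world axes, zero at the start; "wrist_torque": the same for the moment, N m; "gripper_width": finger opening in mm; "grasp_force": force on a finger pad.
Only numpy, scipy, OpenCV 4.12 (cv2) and the standard library are available. Lean on these libraries where they do the work, as an engineer would, in place of code of your own. Each camera call takes 0.05 s, during which the arm holds its last target. There are 200 camera calls.

## Working session

There is one attempt and no reset: what is moved stays moved. The work goes in short steps, Python scripts to look and compute and a tool call to move; the robot and the scene stay as the last step left them, time stands still between calls to the robot, and variables do not carry over. Pictures are saved under pics/ and viewed, at most 10 in all, crops included, and the job is handed in when it is done.

Besides the shell and the picture viewer there is one more tool, called after ">>>" by a JSON object that holds its "api" and its "payload". arm_command: Moves the arm, as the interface text tells. Its arguments: {"type":"object","properties":{"rows":{"type":"array"}},"required":["rows"]}

```bash
mkdir -p pics; ls
cat > h.py <<'E'
import numpy as np,cv2
from bench import arm,imaging,job,models
from scipy.spatial.transform import Rotation as R
def P(im):
    if 'extrinsics' in im: E=np.array(im['extrinsics'])
    else:
        s=im['st'];T=np.eye(4);T[:3,:3]=R.from_quat(s['ee_rot']).as_matrix();T[:3,3]=s['position']
        E=np.linalg.inv(T@np.array(im['T_tool_cam']))
    K=np.array([[im['fx'],0,im['cx']],[0,im['fy'],im['cy']],[0,0,1]]);return K@E[:3]
def get(n):
    s=arm.read_state();im=imaging.get_image(n);im['st']=s;return im
def tri(Ps,px):
    A=np.vstack([np.vstack([u*p[2]-p[0],v*p[2]-p[1]]) for p,(u,v) in zip(Ps,px)])
    x=np.linalg.svd(A)[2][-1];return x[:3]/x[3]
def proj(p,X):
    q=p@np.append(X,1);return q[:2]/q[2]
def save(im,f): cv2.imwrite('pics/'+f,cv2.cvtColor(im['frame'],cv2.COLOR_RGB2BGR))
N=['support_left_knob','support_right_knob','flap_knob','cabinet']
E
python3 - <<'E'
from h import *
ims={n:get(n) for n in['scene','side']}
for k,im in ims.items():
    save(im,k+'0.png')
    for n in N: print(k,n,[(np.round(d['pixel'],1).tolist(),round(d['score'],2)) for d in models.tip_of(im,n)][:4])
    p=P(im);M=p[:,:3];print('campos',-np.linalg.inv(M)@p[:,3])
s=arm.read_state();print(s['position'],s['ee_rot'],R.from_quat(s['ee_rot']).as_matrix().round(3))
E
```

```text
pics
scene support_left_knob [([300.0, 227.1], 0.58)]
scene support_right_knob [([276.6, 319.2], 0.94)]
scene flap_knob [([370.9, 232.8], 0.72)]
scene cabinet [([298.1, 228.2], 0.2)]
campos [ 318.16288493 -313.61124281  798.34419766]
side support_left_knob [([345.5, 288.7], 0.97)]
side support_right_knob []
side flap_knob [([265.0, 195.0], 0.6)]
side cabinet [([306.4, 268.6], 0.84)]
campos [979.83089259 554.14456647 766.06612906]
[248.95632558 573.23551202 231.24201872] [ 9.79080466e-01 -2.03473437e-01 -2.34040205e-05  3.98723096e-05] [[ 0.917 -0.398 -0.   ]
 [-0.398 -0.917 -0.   ]
 [-0.     0.    -1.   ]]
```

View pics/scene0.png

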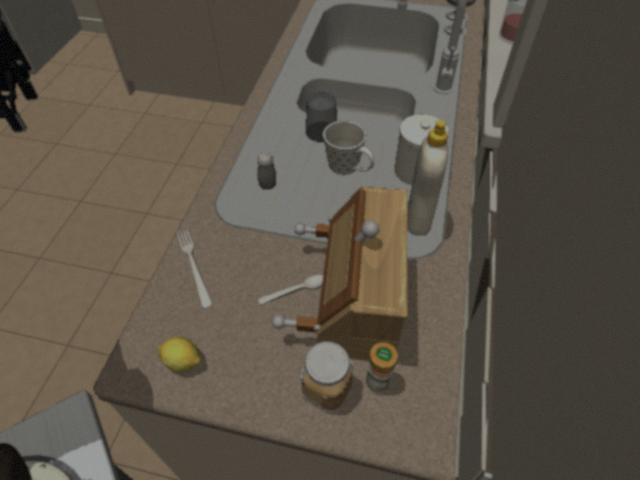

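View pics/side0.png

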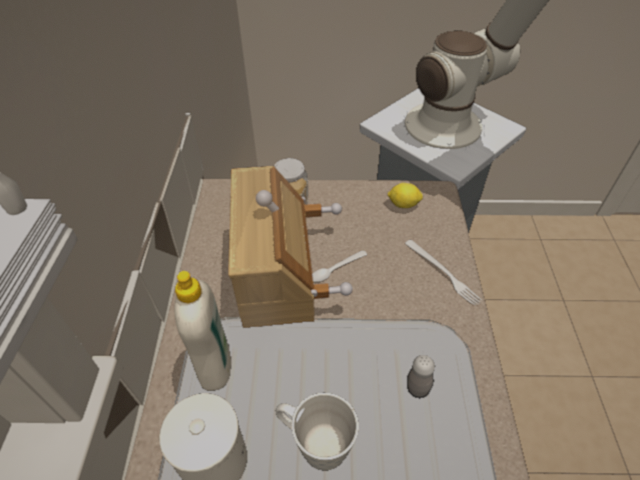

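Run:
```python
from h import *
a=get('scene');b=get('side');Ps=[P(a),P(b)]
for n,u,v in[('L',(300,227.1),(345.5,288.7)),('F',(370.9,232.8),(265,195))]:
    X=tri(Ps,[u,v]);print(n,X.round(1),[proj(p,X).round(1) for p in Ps])
# right knob from height 63
def onz(p,u,z):
    A=np.vstack([u[0]*p[2]-p[0],u[1]*p[2]-p[1]]);return np.linalg.solve(A[:,:2],-A[:,3]-A[:,2]*z)
for i,u in[(0,(276.6,319.2)),(0,(300,227.1)),(1,(345.5,288.7))]: print(u,onz(Ps[i],u,63).round(1))
print('F',onz(Ps[0],(370.9,232.8),201),onz(Ps[1],(265,195),201))
```

```text
L [599.4 221.2  65.3] [array([299.7, 227.1]), array([345.2, 288.8])]
F [632.6  56.3 200.5] [array([369.2, 232.7]), array([263.3, 195.1])]
(276.6, 319.2) [467.7  71.8]
(300, 227.1) [600.7 222.5]
(345.5, 288.7) [597.7 220.4]
F [634.50423488  54.38289748] [630.80853336  58.49992779]
```

The scene view shows the cabinet with its front facing left. The left knob is at about (300,229), the right knob at (278,321) and the flap knob at (370,229). The side view adds the right knob at (337,209), which the detector missed. There is a jar near the right knob and a salt shaker beyond the left one.

Run:
```python
from h import *
from scipy.optimize import least_squares
a=get('scene');b=get('side');Ps=[P(a),P(b)]
w=get('wrist');Pw=P(w);obs=[('R',Ps[0],(277.5,320.5)),('R',Ps[1],(337,209)),('L',Ps[0],(300,228)),('L',Ps[1],(345.5,288.7)),('F',Ps[0],(370.3,230.5)),('F',Ps[1],(264.5,197))]
for k,n in zip('LRF',N):
    print('wrist',n,[(np.round(d['pixel'],1).tolist(),round(d['score'],2)) for d in models.tip_of(w,n)][:2])
for n,u,v in[('R',(277.5,320.5),(337,209)),('jar top',(328,352),(289,170)),('shaker',(265,158),(424,364)),('bottle',(440,128),(185,280))]:
    X=tri(Ps,[u,v]);print(n,X.round(1),[(proj(p,X)-q).round(1) for p,q in zip(Ps,[u,v])])
def pts(q):
    ex=np.array([np.cos(q[2]),np.sin(q[2]),0]);ey=np.array([-ex[1],ex[0],0]);O=np.array([q[0],q[1],0]);z=np.array([0,0,1])
    return {'L':O-(50+q[3])*ex+100*ey+63*z,'R':O-(50+q[4])*ex-100*ey+63*z,'F':O+70*ex+201*z}
r=least_squares(lambda q:np.concatenate([proj(p,pts(q)[k])-u for k,p,u in obs]),[580,100,-.72,10,10])
print(r.x.round(3),r.fun.round(1));print({k:v.round(1) for k,v in pts(r.x).items()})
yaw=r.x[2];Rt=R.from_quat(w['st']['ee_rot']).as_matrix()
ty=Rt[:2,1];print('tool y az',np.arctan2(ty[1],ty[0]),'ey az',yaw+np.pi/2)
```

```text
wrist support_left_knob []
wrist support_right_knob []
wrist flap_knob []
R [467.4  69.9  62. ] [array([-0.4, -0.1]), array([-0.4,  0.1])]
jar top [495.1 -42.  113.1] [array([-0.7, -0.1]), array([-0.5,  0.1])]
shaker [624.8 409.7  82.9] [array([-0.4, -0.1]), array([-0.6,  0.2])]
bottle [840.5 150.4 248.5] [array([-0.9,  0.1]), array([-1.2, -0.1])]
[581.642 104.68   -0.694  11.065  15.272] [-0.4 -0.3 -0.5 -0.4 -0.4  0.2 -0.3  0.4 -1.  -0.3 -1.1 -0.3]
{'L': array([598.7, 220.6,  63. ]), 'R': array([467.5,  69.6,  63. ]), 'F': array([635.4,  59.9, 201. ])}
tool y az -1.9805441858280932 ey az 0.8764161867376932
```

>>> {"api": "arm_command", "payload": {"rows": [{"grip":0.7,"linear":[58,23,10],"rot":[0,0,0.036]},{"grip":0.7,"linear":[115,46,20],"rot":[0,0,0.071]},{"grip":0.7,"linear":[173,69,30],"rot":[0,0,0.107]},{"grip":0.7,"linear":[230,92,40],"rot":[0,0,0.142]},{"grip":0.7,"linear":[288,115,50],"rot":[0,0,0.178]},{"grip":0.7,"linear":[346,138,60],"rot":[0,0,0.214]},{"grip":0.7,"linear":[403,161,70],"rot":[0,0,0.249]},{"grip":0.7,"linear":[461,184,80],"rot":[0,0,0.285]},{"grip":0.7,"linear":[461,184,80],"rot":[0,0,0.285]},{"grip":0.7,"linear":[461,184,80],"rot":[0,0,0.285]}]}}

```text
clock: 2.15
position: [598.6, 220.4, 151.1]
ee_rot: [0.94, -0.341, -0.0, 0.0]
contact_force: [0.6, -0.3, 0.5]
gripper_width: 59.6
grasp_force: 0.0
```

Run:
```python
from h import *
w=get('wrist');save(w,'w1.png');Pw=P(w);st=w['st']
print(st['clock'],st['position'],st['gripper_width'],R.from_quat(st['ee_rot']).as_matrix().round(3))
for n,X in[('L',[598.7,220.6,63]),('R',[467.5,69.6,63]),('F',[635.4,59.9,201])]: print(n,proj(Pw,X))
for n in N[:3]: print(n,[(np.round(d['pixel'],1).tolist(),round(d['score'],2)) for d in models.tip_of(w,n)][:2])
```

```text
2.15 [598.63472225 220.41674816 151.06330568] 59.57259603842434 [[ 0.768 -0.641 -0.   ]
 [-0.641 -0.768 -0.   ]
 [-0.     0.    -1.   ]]
L [316.95672117 239.11874709]
R [618.39832721 244.46643924]
F [ 815.17428158 -182.20506333]
support_left_knob [([325.0, 238.0], 0.63)]
support_right_knob [([630.5, 240.4], 0.65)]
flap_knob []
```

View pics/w1.png

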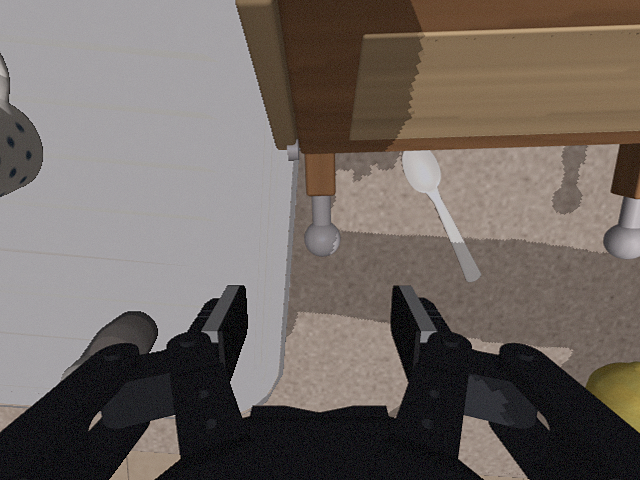

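The wrist view shows the left knob at (322,240) and the right knob at (628,241), within a few pixels of my prediction. The cabinet edge is slightly tilted, so I'm refitting the yaw.

```bash
cat > fit.py <<'E'
from h import *
from scipy.optimize import least_squares
w=get('wrist');Pw=P(w)
a=get('scene');b=get('side');Ps=[P(a),P(b)]
obs=[('R',Ps[0],(277.5,320.5)),('R',Ps[1],(337,209)),('L',Ps[0],(300,228)),('L',Ps[1],(345.5,288.7)),('F',Ps[0],(370.3,230.5)),('F',Ps[1],(264.5,197)),('L',Pw,(322,240)),('R',Pw,(628,241))]
def pts(q):
    ex=np.array([np.cos(q[2]),np.sin(q[2]),0]);ey=np.array([-ex[1],ex[0],0]);O=np.array([q[0],q[1],0]);z=np.array([0,0,1])
    return {'L':O-(50+q[3])*ex+100*ey+63*z,'R':O-(50+q[4])*ex-100*ey+63*z,'F':O+70*ex+201*z}
r=least_squares(lambda q:np.concatenate([proj(p,pts(q)[k])-u for k,p,u in obs]),[580,100,-.72,10,10],loss='soft_l1')
print(r.x.round(3),np.round([proj(p,pts(r.x)[k])-u for k,p,u in obs],1).tolist());print({k:v.round(1) for k,v in pts(r.x).items()})
def ray(u): return np.linalg.solve(Pw[:,:3],[*u,1])
# lines in wrist image: front bottom edge of cabinet, long edge of panel
for u,v in[((300,153),(625,141)),((366,34),(640,24)),((352,139),(640,130))]:
    n=np.cross(ray(u),ray(v));d=np.array([-n[1],n[0]]);print('edge yaw',(np.arctan2(d[1],d[0])-np.pi/2+np.pi/2)%np.pi-np.pi/2)
E
python3 fit.py
```

```text
[580.925 103.597  -0.675  11.36   16.171] [[0.0, 1.2], [-1.2, -1.2], [-1.7, 1.1], [0.7, -0.8], [-0.9, -0.3], [-1.2, -0.2], [0.1, -0.6], [-4.3, 0.1]]
{'L': array([595.5, 220. ,  63. ]), 'R': array([466.8,  66.9,  63. ]), 'F': array([635.6,  59.8, 201. ])}
edge yaw -0.6573626837821012
edge yaw -0.6608573104476596
edge yaw -0.6632150786791229
```

>>> {"api": "arm_command", "payload": {"rows": [{"grip":0.7,"linear":[-1.4,2,40],"rot":[0,0,-0.03]},{"grip":0.7,"linear":[-1.4,2,80],"rot":[0,0,-0.03]},{"grip":0.7,"linear":[-1.4,2,107],"rot":[0,0,-0.03]},{"grip":0.7,"linear":[-1.4,2,107],"rot":[0,0,-0.03]},{"grip":0.2,"linear":[-1.4,2,107],"rot":[0,0,-0.03]},{"grip":0.1,"linear":[-1.4,2,107],"rot":[0,0,-0.03]},{"grip":0.1,"linear":[-1.4,2,107],"rot":[0,0,-0.03]},{"grip":0.1,"linear":[-1.4,2,107],"rot":[0,0,-0.03]}]}}

```text
clock: 3.5
position: [596.1, 219.7, 46.5]
ee_rot: [0.945, -0.326, 0.0, 0.0]
contact_force: [-3.0, -2.0, 4.7]
gripper_width: 20.8
grasp_force: 58.5
```

>>> {"api": "arm_command", "payload": {"rows": [{"grip":0.1,"linear":[-10,0,0],"rot":[0,0,0]},{"grip":0.1,"linear":[-22,0,0],"rot":[0,0,0]},{"grip":0.1,"linear":[-34,0,0],"rot":[0,0,0]},{"grip":0.1,"linear":[-46,0,0],"rot":[0,0,0]},{"grip":0.1,"linear":[-58,0,0],"rot":[0,0,0]},{"grip":0.1,"linear":[-66,0,0],"rot":[0,0,0]},{"grip":0.1,"linear":[-69,0,0],"rot":[0,0,0]},{"grip":0.1,"linear":[-69,0,0],"rot":[0,0,0]}]}}

```text
clock: 4.5
position: [541.6, 262.3, 46.4]
ee_rot: [0.945, -0.326, 0.0, 0.0]
contact_force: [-2.6, -2.0, 7.1]
gripper_width: 21.1
grasp_force: 58.5
```

Run:
```python
from h import *
a=get('scene');save(a,'s2.png');print(models.tip_of(a,N[0]))
st=a['st'];print(st['position'],st['gripper_width'],st['contact_force'],R.from_quat(st['ee_rot']).as_matrix().round(3).tolist())
```

```text
[{'pixel': [260.9, 224.6], 'score': 0.83}, {'pixel': [369.6, 229.1], 'score': 0.49}]
[541.61798768 262.33184276  46.4414325 ] 21.138889206785283 [-2.6045239  -2.00741853  7.0778173 ] [[0.787, -0.616, 0.0], [-0.616, -0.787, -0.0], [0.0, 0.0, -1.0]]
```

View pics/s2.png

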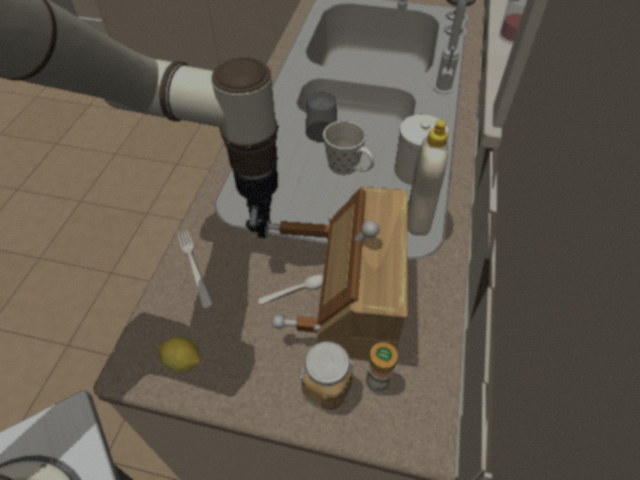

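The left support is out; its bar spans about (283–328, 229) and the gripper holds the knob near (262,225). I'm pulling a little more to feel the stop.

>>> {"api": "arm_command", "payload": {"rows": [{"grip":0.1,"linear":[-3,0,1],"rot":[0,0,0]},{"grip":0.1,"linear":[-3,0,1],"rot":[0,0,0]}]}}

```text
clock: 4.85
position: [539.8, 263.8, 46.3]
ee_rot: [0.945, -0.326, 0.001, 0.0]
contact_force: [-2.1, -4.3, 9.2]
gripper_width: 20.7
grasp_force: 58.9
```

>>> {"api": "arm_command", "payload": {"rows": [{"grip":0.1,"linear":[-4,0,0],"rot":[0,0,0]},{"grip":0.1,"linear":[-4,0,0],"rot":[0,0,0]}]}}

```text
clock: 5.1
position: [539.5, 264.1, 46.4]
ee_rot: [0.945, -0.326, 0.003, 0.001]
contact_force: [9.9, -13.9, 5.0]
gripper_width: 20.9
grasp_force: 58.7
```

>>> {"api": "arm_command", "payload": {"rows": [{"grip":0.1,"linear":[4,0,0],"rot":[0,0,0]},{"grip":0.7,"linear":[4,0,0],"rot":[0,0,0]},{"grip":0.7,"linear":[4,0,0],"rot":[0,0,0]},{"grip":0.7,"linear":[4,0,-50],"rot":[0,0,0]},{"grip":0.7,"linear":[4,0,-90],"rot":[0,0,0]},{"grip":0.7,"linear":[25,60,-90],"rot":[0,0,0]},{"grip":0.7,"linear":[45,120,-90],"rot":[0,0,0]},{"grip":0.7,"linear":[60,170,-90],"rot":[0,0,0]},{"grip":0.7,"linear":[68,200,-90],"rot":[0,0,0]},{"grip":0.7,"linear":[68,200,-90],"rot":[0,0,0]}]}}

```text
clock: 6.35
position: [465.5, 66.4, 133.5]
ee_rot: [0.945, -0.327, -0.0, -0.0]
contact_force: [0.7, 1.4, -0.1]
gripper_width: 59.7
grasp_force: 0.0
```

Run:
```python
from h import *
w=get('wrist');save(w,'w3.png');Pw=P(w);st=w['st']
print(st['clock'],st['position'],st['gripper_width'],st['contact_force'])
for n,X in[('L',[539.8,264,63]),('R',[466.9,67.1,63])]: print(n,proj(Pw,X))
for n in N[:3]: print(n,[(np.round(d['pixel'],1).tolist(),round(d['score'],2)) for d in models.tip_of(w,n)][:2])
```

```text
6.35 [465.51616298  66.40592523 133.54665778] 59.72724516712557 [ 0.73489308  1.41514868 -0.1453302 ]
L [ 14.36054968 338.87541647]
R [314.88876267 246.53438816]
support_left_knob [([17.8, 334.5], 0.86)]
support_right_knob [([320.1, 243.0], 0.89)]
flap_knob []
```

View pics/w3.png

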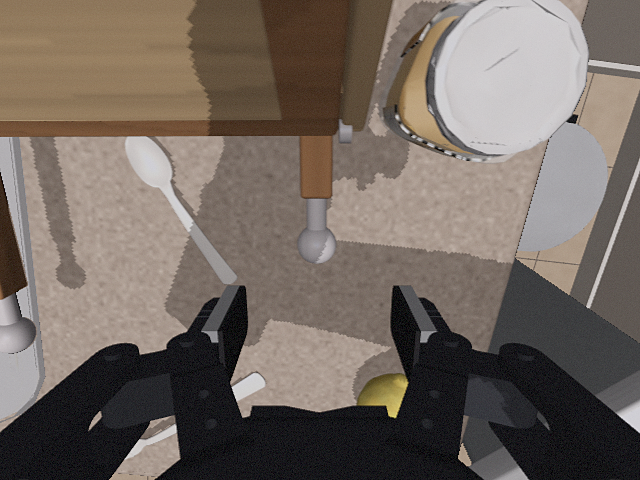

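The wrist view shows the right knob at (317,244), centred between the fingers, with the jar clear at top right. I'm descending and gripping.

>>> {"api": "arm_command", "payload": {"rows": [{"grip":0.7,"linear":[2,1,45],"rot":[0,0,0]},{"grip":0.7,"linear":[2,1,89],"rot":[0,0,0]},{"grip":0.7,"linear":[2,1,89],"rot":[0,0,0]},{"grip":0.2,"linear":[2,1,89],"rot":[0,0,0]},{"grip":0.1,"linear":[2,1,89],"rot":[0,0,0]},{"grip":0.1,"linear":[2,1,89],"rot":[0,0,0]},{"grip":0.1,"linear":[2,1,89],"rot":[0,0,0]}]}}

```text
clock: 7.42
position: [468.1, 65.9, 46.3]
ee_rot: [0.945, -0.326, 0.001, -0.001]
contact_force: [-2.0, -1.4, 6.1]
gripper_width: 20.8
grasp_force: 58.5
```

>>> {"api": "arm_command", "payload": {"rows": [{"grip":0.1,"linear":[-10,0,0],"rot":[0,0,0]},{"grip":0.1,"linear":[-22,0,0],"rot":[0,0,0]},{"grip":0.1,"linear":[-34,0,0],"rot":[0,0,0]},{"grip":0.1,"linear":[-46,0,0],"rot":[0,0,0]},{"grip":0.1,"linear":[-56,0,0],"rot":[0,0,0]},{"grip":0.1,"linear":[-62,0,0],"rot":[0,0,0]},{"grip":0.1,"linear":[-65,0,0],"rot":[0,0,0]},{"grip":0.1,"linear":[-67,0,0],"rot":[0,0,0]},{"grip":0.1,"linear":[-67,0,0],"rot":[0,0,0]}]}}

```text
clock: 8.55
position: [418.0, 105.3, 46.3]
ee_rot: [0.946, -0.325, 0.003, -0.0]
contact_force: [15.3, -20.9, 0.4]
gripper_width: 20.8
grasp_force: 58.8
```

Both supports are at their stops: the force rose to about 26 N along the pull. Next I'm releasing and moving above the flap knob.

>>> {"api": "arm_command", "payload": {"rows": [{"grip":0.1,"linear":[4,0,0],"rot":[0,0,0]},{"grip":0.7,"linear":[4,0,0],"rot":[0,0,0]},{"grip":0.7,"linear":[4,0,0],"rot":[0,0,0]},{"grip":0.7,"linear":[4,0,-50],"rot":[0,0,0]},{"grip":0.7,"linear":[4,0,-105],"rot":[0,0,0]},{"grip":0.7,"linear":[35,-20,-155],"rot":[0,0,0]},{"grip":0.7,"linear":[75,-45,-190],"rot":[0,0,0]},{"grip":0.7,"linear":[125,-70,-206],"rot":[0,0,0]},{"grip":0.7,"linear":[170,-90,-206],"rot":[0,0,0]},{"grip":0.7,"linear":[202,-100,-206],"rot":[0,0,0]}]}}

```text
clock: 9.8
position: [637.0, 61.1, 249.8]
ee_rot: [0.945, -0.326, -0.0, -0.0]
contact_force: [-0.2, 0.6, -0.5]
gripper_width: 59.7
grasp_force: 0.0
```

>>> {"api": "arm_command", "payload": {"rows": [{"grip":0.7,"linear":[0,0,0],"rot":[0,0,0]},{"grip":0.7,"linear":[0,0,0],"rot":[0,0,0]}]}}

```text
clock: 10.05
position: [634.7, 61.4, 250.0]
ee_rot: [0.945, -0.326, -0.0, 0.0]
contact_force: [-1.3, 0.2, -0.4]
gripper_width: 59.6
grasp_force: 0.0
```

Run:
```python
from h import *
w=get('wrist');save(w,'w4.png');Pw=P(w);st=w['st'];a=get('scene');b=get('side')
print(st['clock'],st['position'],st['gripper_width'],st['contact_force'],R.from_quat(st['ee_rot']).as_matrix().round(3).tolist())
for n,X in[('F',[636,60.5,201]),('L',[539.8,264,63]),('R',[418,105.3,63])]: print(n,[proj(p,X).round(1).tolist() for p in(Pw,P(a),P(b))])
for im in(w,a,b):
  for n in N[:3]: print(n,[(np.round(d['pixel'],1).tolist(),round(d['score'],2)) for d in models.tip_of(im,n)][:2])
```

```text
10.05 [634.67877579  61.39867828 249.97949409] 59.62558654904136 [-1.31892185  0.16613636 -0.35165334] [[0.787, -0.617, -0.001], [-0.617, -0.787, 0.0], [-0.001, 0.001, -1.0]]
F [[316.7, 257.3], [369.4, 229.8], [263.4, 197.1]]
L [[223.7, 388.7], [261.7, 225.9], [386.0, 284.5]]
R [[410.3, 386.9], [240.8, 318.0], [366.0, 205.5]]
support_left_knob [([316.7, 252.7], 0.73), ([225.4, 385.9], 0.57)]
support_right_knob [([416.5, 389.6], 0.74)]
flap_knob [([315.4, 254.0], 0.63)]
support_left_knob [([262.6, 222.5], 0.82)]
support_right_knob [([241.8, 318.4], 0.57)]
flap_knob [([368.5, 228.8], 0.97)]
support_left_knob [([382.5, 281.6], 0.72)]
support_right_knob []
flap_knob []
```

View pics/w4.png

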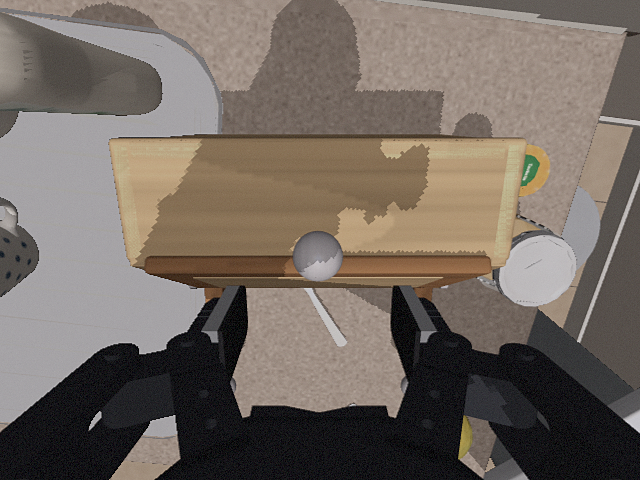

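The flap knob is at (318,257), where predicted, and centred between the fingers; both supports are out. I'm descending and gripping it.

>>> {"api": "arm_command", "payload": {"rows": [{"grip":0.7,"linear":[1,0,30],"rot":[0,0,0]},{"grip":0.7,"linear":[1,0,55],"rot":[0,0,0]},{"grip":0.7,"linear":[1,0,66],"rot":[0,0,0]},{"grip":0.7,"linear":[1,0,66],"rot":[0,0,0]},{"grip":0.2,"linear":[1,0,66],"rot":[0,0,0]},{"grip":0.1,"linear":[1,0,66],"rot":[0,0,0]},{"grip":0.1,"linear":[1,0,66],"rot":[0,0,0]},{"grip":0.1,"linear":[1,0,66],"rot":[0,0,0]}]}}

```text
clock: 11.65
position: [636.9, 60.6, 185.9]
ee_rot: [0.945, -0.326, 0.001, -0.001]
contact_force: [-1.4, 1.2, 6.4]
gripper_width: 24.7
grasp_force: 58.7
```

Run:
```python
import numpy as np
t0=np.pi/6
for d in range(6,126,6):
    t=np.radians(30-d);print(d,round(140*(np.sin(t)-np.sin(t0)),1),round(-140*(np.cos(t)-np.cos(t0)),1))
```

```text
6 -13.1 -6.7
12 -26.7 -11.9
18 -40.9 -15.7
24 -55.4 -18.0
30 -70.0 -18.8
36 -84.6 -18.0
42 -99.1 -15.7
48 -113.3 -11.9
54 -126.9 -6.7
60 -140.0 -0.0
66 -152.3 8.0
72 -163.7 17.2
78 -174.0 27.6
84 -183.3 39.0
90 -191.2 51.2
96 -197.9 64.3
102 -203.1 78.0
108 -206.9 92.1
114 -209.2 106.6
120 -210.0 121.2
```

>>> {"api": "arm_command", "payload": {"rows": [{"grip":0.1,"linear":[-13,0,-7],"rot":[0,0,0]},{"grip":0.1,"linear":[-27,0,-12],"rot":[0,0,0]},{"grip":0.1,"linear":[-41,0,-16],"rot":[0,0,0]},{"grip":0.1,"linear":[-55,0,-18],"rot":[0,0,0]},{"grip":0.1,"linear":[-70,0,-19],"rot":[0,0,0]}]}}

```text
clock: 12.28
position: [579.2, 105.2, 202.2]
ee_rot: [0.945, -0.326, -0.001, -0.0]
contact_force: [0.5, 0.9, -1.8]
gripper_width: 18.2
grasp_force: 0.0
```

The grip was lost, so I'm looking before doing anything else.

Run:
```python
from h import *
w=get('wrist');a=get('scene');b=get('side')
v=np.hstack([cv2.resize(x['frame'],(400,300)) for x in(a,w)])
cv2.imwrite('pics/c5.png',cv2.cvtColor(np.vstack([v,np.hstack([cv2.resize(b['frame'][120:360,200:520],(400,300)),cv2.resize(a['frame'][150:390,220:540],(400,300))])]),cv2.COLOR_RGB2BGR))
st=arm.read_state();print(st['clock'],st['position'],st['gripper_width'],st['contact_force'])
for im in(w,a,b):
  print([(np.round(d['pixel'],1).tolist(),round(d['score'],2)) for d in models.tip_of(im,N[2])][:2])
```

```text
12.425 [578.70763627 103.99318088 202.51857383] 8.23212917681705 [-0.68169304 -0.31560862 -0.18140362]
[([317.5, 268.7], 0.79)]
[([339.9, 221.2], 0.63)]
[([291.1, 188.4], 0.63)]
```

View pics/c5.png

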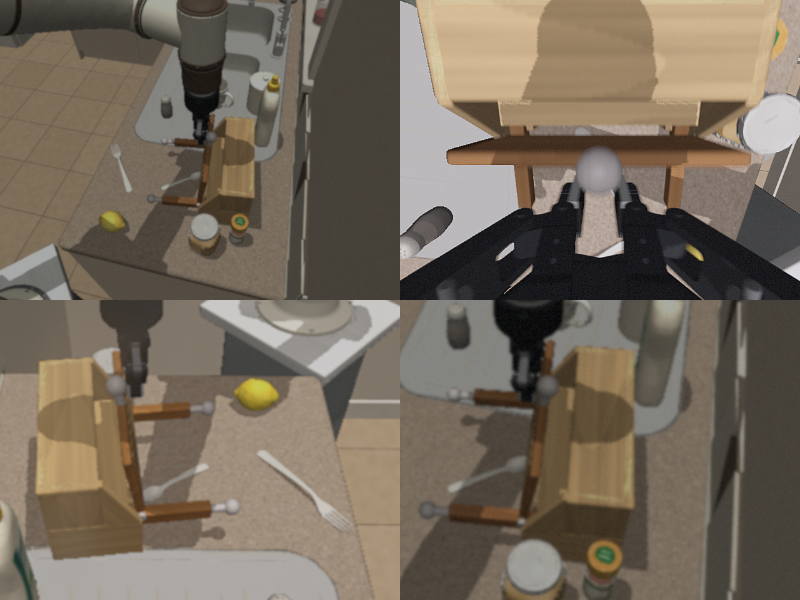

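The fingers slid off the front of the knob, and the flap stands about upright. It sinks by itself once past 10 deg, so I can push it from behind with shut fingers.

Run:
```python
from h import *
w=get('wrist');a=get('scene');b=get('side')
Ps=[P(w),P(a),P(b)]
px=[models.tip_of(i,N[2])[0]['pixel'] for i in(w,a,b)]
X=tri(Ps,px);print(X,[(proj(p,X)-u).round(1) for p,u in zip(Ps,px)])
ex=np.array([np.cos(-.664),np.sin(-.664)]);O=np.array([581.0,104.2]);ey=np.array([-ex[1],ex[0]])
for q in(X[:2],w['st']['position'][:2]): print('cab',(q-O)@ex,(q-O)@ey)
```

```text
Traceback (most recent call last):
IndexError: list index out of range
```

Run:
```python
from h import *
w=get('wrist');a=get('scene');b=get('side')
Ps=[P(w),P(a),P(b)]
px=[]
for i,d in zip((w,a,b),[(317.5,268.7),(339.9,221.2),(291.1,188.4)]):
    r=models.tip_of(i,N[2]);print(r[:1]);px.append(r[0]['pixel'] if r else d)
for I in([0,1,2],[1,2]):
    X=tri([Ps[i] for i in I],[px[i] for i in I]);print(X,[(proj(p,X)-u).round(1) for p,u in zip(Ps,px)])
    ex=np.array([np.cos(-.664),np.sin(-.664)]);O=np.array([581.0,104.2]);ey=np.array([-ex[1],ex[0]])
    for q in(X[:2],w['st']['position'][:2]): print('cab',(q-O)@ex,(q-O)@ey)
```

```text
[{'pixel': [315.3, 258.8], 'score': 0.85}]
[{'pixel': [339.1, 218.9], 'score': 0.67}]
[{'pixel': [290.6, 189.4], 'score': 0.82}]
[600.74214655  90.98634952 216.74655345] [array([-5.8,  2.9]), array([0.7, 0.7]), array([ 0.3, -0.4])]
cab 23.690802380080218 1.7603385532164886
cab 0.6025340697610239 -0.7253288370269575
[601.22819097  92.07423387 216.95999607] [array([-8.9,  3.9]), array([0.5, 0.1]), array([ 0.5, -0.1])]
cab 23.403146064819577 2.916619392384876
cab 0.6025340697610239 -0.7253288370269575
```

The knob is at cabinet x +23, 217 mm up, and the fingers are in front of it. I'm going over and behind it.

>>> {"api": "arm_command", "payload": {"rows": [{"grip":0.0,"linear":[-3,0,-25],"rot":[0,0,0]},{"grip":0.0,"linear":[-3,0,-55],"rot":[0,0,0]},{"grip":0.0,"linear":[35,0,-55],"rot":[0,0,0]},{"grip":0.0,"linear":[70,0,-55],"rot":[0,0,0]},{"grip":0.0,"linear":[70,0,-55],"rot":[0,0,0]},{"grip":0.0,"linear":[70,0,-25],"rot":[0,0,0]},{"grip":0.0,"linear":[70,0,-2],"rot":[0,0,0]},{"grip":0.0,"linear":[70,0,-2],"rot":[0,0,0]}]}}

```text
clock: 14.08
position: [634.5, 60.6, 203.4]
ee_rot: [0.945, -0.326, -0.002, 0.001]
contact_force: [-0.0, -0.4, -0.6]
gripper_width: 0.2
grasp_force: 0.0
```

Run:
```python
from h import *
a=get('scene');b=get('side');Ps=[P(a),P(b)];px=[]
for i in(a,b):
    r=models.tip_of(i,N[2]);print(r[:1]);px.append(r[0]['pixel'] if r else None)
print(a['st']['position'],a['st']['contact_force'])
if None not in px:
    X=tri(Ps,px);print(X);ex=np.array([np.cos(-.664),np.sin(-.664)]);print((X[:2]-[581,104.2])@ex)
v=np.hstack([x['frame'][120:360,200:520] for x in(a,b)]);cv2.imwrite('pics/c6.png',cv2.cvtColor(v,cv2.COLOR_RGB2BGR))
```

```text
[{'pixel': [343.8, 223.6], 'score': 0.85}]
[{'pixel': [289.0, 190.2], 'score': 0.86}]
[634.47010865  60.59377896 203.37283049] [-0.03566093 -0.38113768 -0.5725217 ]
[602.84617693  85.66661939 211.59050963]
28.626196924452042
```

View pics/c6.png

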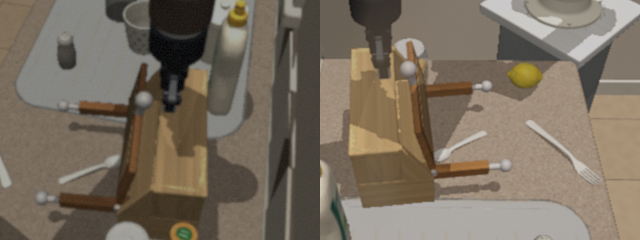

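The shut fingers stand behind the knob, with the flap about 12 deg back. I'm pushing it forward.

>>> {"api": "arm_command", "payload": {"rows": [{"grip":0.0,"linear":[-14,0,0],"rot":[0,0,0]},{"grip":0.0,"linear":[-26,0,0],"rot":[0,0,0]},{"grip":0.0,"linear":[-37,0,0],"rot":[0,0,0]},{"grip":0.0,"linear":[-48,0,0],"rot":[0,0,0]},{"grip":0.0,"linear":[-59,0,0],"rot":[0,0,0]},{"grip":0.0,"linear":[-70,0,0],"rot":[0,0,0]},{"grip":0.0,"linear":[-81,0,0],"rot":[0,0,0]},{"grip":0.0,"linear":[-92,0,0],"rot":[0,0,0]},{"grip":0.0,"linear":[-102,0,0],"rot":[0,0,0]},{"grip":0.0,"linear":[-108,0,0],"rot":[0,0,0]}]}}

```text
clock: 15.52
position: [550.6, 127.6, 205.4]
ee_rot: [0.945, -0.326, -0.0, -0.0]
contact_force: [-0.7, 0.7, 0.2]
gripper_width: -0.2
grasp_force: 0.0
```

>>> {"api": "arm_command", "payload": {"rows": [{"grip":0.0,"linear":[8,0,-20],"rot":[0,0,0]},{"grip":0.0,"linear":[20,0,-60],"rot":[0,0,0]},{"grip":0.0,"linear":[20,0,-80],"rot":[0,0,0]},{"grip":0.0,"linear":[20,0,-80],"rot":[0,0,0]},{"grip":0.0,"linear":[20,0,-80],"rot":[0,0,0]},{"grip":0.0,"linear":[20,0,-80],"rot":[0,0,0]},{"grip":0.0,"linear":[20,0,-80],"rot":[0,0,0]},{"grip":0.0,"linear":[20,0,-80],"rot":[0,0,0]},{"grip":0.0,"linear":[20,0,-80],"rot":[0,0,0]},{"grip":0.0,"linear":[20,0,-80],"rot":[0,0,0]}]}}

```text
clock: 16.77
position: [566.9, 114.7, 285.3]
ee_rot: [0.945, -0.326, -0.0, 0.0]
contact_force: [-0.0, -0.2, -0.1]
gripper_width: -0.4
grasp_force: 0.0
```

>>> {"api": "arm_command", "payload": {"rows": [{"grip":0.0,"linear":[0,0,0],"rot":[0,0,0]},{"grip":0.0,"linear":[0,0,0],"rot":[0,0,0]},{"grip":0.0,"linear":[0,0,0],"rot":[0,0,0]},{"grip":0.0,"linear":[0,0,0],"rot":[0,0,0]},{"grip":0.0,"linear":[0,0,0],"rot":[0,0,0]},{"grip":0.0,"linear":[0,0,0],"rot":[0,0,0]},{"grip":0.0,"linear":[0,0,0],"rot":[0,0,0]},{"grip":0.0,"linear":[0,0,0],"rot":[0,0,0]},{"grip":0.0,"linear":[0,0,0],"rot":[0,0,0]},{"grip":0.0,"linear":[0,0,0],"rot":[0,0,0]}]}}

```text
clock: 18.02
position: [566.9, 114.8, 285.3]
ee_rot: [0.945, -0.326, 0.0, -0.0]
contact_force: [-0.1, 0.4, -0.4]
gripper_width: 0.0
grasp_force: 0.0
```

Run:
```python
from h import *
a=get('scene');b=get('side');Ps=[P(a),P(b)];ex=np.array([np.cos(-.664),np.sin(-.664)])
for n in N[:3]:
    px=[]
    for i in(a,b):
        r=models.tip_of(i,n);px.append(r[0]['pixel'] if r else None)
    print(n,px)
    if None not in px:
        X=tri(Ps,px);print(X,(X[:2]-[581,104.2])@ex)
v=np.hstack([x['frame'][120:360,200:520] for x in(a,b)]);cv2.imwrite('pics/c7.png',cv2.cvtColor(v,cv2.COLOR_RGB2BGR))
```

```text
support_left_knob [[261.5, 221.9], [386.9, 281.9]]
[540.88764744 265.40551188  72.89323753] -130.93624774134625
support_right_knob [[241.0, 317.9], [366.0, 205.9]]
[418.43397284 105.62085809  62.44605969] -128.9018192587622
flap_knob [[248.0, 261.8], [378.0, 236.0]]
[476.18654777 188.18797157  81.77899148] -134.30352716974483
```

View pics/c7.png

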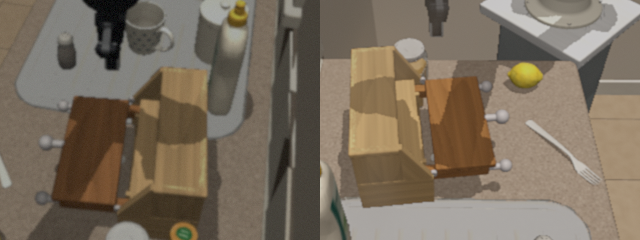

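The flap lies on both extended supports, its knob measures about 82 mm up, and the arm is clear. I'm letting it settle, then handing in.

>>> {"api": "arm_command", "payload": {"rows": [{"grip":0.0,"linear":[0,0,0],"rot":[0,0,0]},{"grip":0.0,"linear":[0,0,0],"rot":[0,0,0]},{"grip":0.0,"linear":[0,0,0],"rot":[0,0,0]},{"grip":0.0,"linear":[0,0,0],"rot":[0,0,0]},{"grip":0.0,"linear":[0,0,0],"rot":[0,0,0]},{"grip":0.0,"linear":[0,0,0],"rot":[0,0,0]},{"grip":0.0,"linear":[0,0,0],"rot":[0,0,0]},{"grip":0.0,"linear":[0,0,0],"rot":[0,0,0]},{"grip":0.0,"linear":[0,0,0],"rot":[0,0,0]},{"grip":0.0,"linear":[0,0,0],"rot":[0,0,0]}]}}

```text
clock: 19.68
position: [566.9, 114.8, 285.3]
ee_rot: [0.945, -0.326, -0.0, 0.0]
contact_force: [0.0, 0.5, 1.1]
gripper_width: 0.0
grasp_force: 0.0
```

Run:
```python
from h import *
a=get('scene');b=get('side');px=[models.tip_of(i,N[2]) for i in(a,b)]
if all(px): print(tri([P(a),P(b)],[p[0]['pixel'] for p in px]))
print(job.job_done())
```

```text
[471.00600068 190.59835502  84.59716248]
the job is handed in; nothing more can be done
None
```

The job is handed in at about 20 s: both supports were pulled to their stops with the flap up, and the flap now lies on them (knob measured about 85 mm up) with the arm clear; my grip on the flap knob slipped partway, so I pushed the flap over from behind and let it sink, and no verdict was returned.

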